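# Right the fallen tool cup and stand the graver in it

### The arm

A 7-joint arm with a two-finger parallel gripper is mounted at the origin on the work surface. World frame = base frame: x ahead of the robot, y to its left, z up, the work surface at z = 0. Lengths are in m, angles in rad, forces in N, time in s.
With the tool pointing down it reaches from about 0.425 to 0.925 m from the base axis. Payload 6.8 kg.
Tool frame: the origin (TCP) lies between the finger pads; the fingertips stand 17 mm ahead of it and the grasp point (between the pads) lies 2 mm behind it; z points along the fingers, y is the direction in which the jaws open and shut (so a half turn about z gives the same grasp; the last joint's range is limited). The gripper opens to 85 mm and grips with 20 to 120 N. Pads are 22 mm wide; open, the fingers measure 114 mm over their backs; the gripper's body (76 mm by 85 mm) begins 54 mm behind the grasp point. The pads swing forward as they close: fully open they stand 13 mm farther back than shut.
Start: joints at [-1.362, 0.477, 0.022, 1.555, -0.011, 1.109, -0.083], TCP at [0.21, 0.641, 0.248] pointing down, gripper open.
Joint ranges: [-2.96, 2.96], [-0.34, 2.1], [-1.41, 1.46], [0.24, 2.44], [-1.37, 4.51], [0.17, 1.92], [-2.96, 2.96]. Speed limits (rad/s): [2.39, 2.39, 3.14, 3.14, 3.14, 3.14, 3.14].

### API

Orientations are given as a unit quaternion [w, x, y, z].
In Python, from station import bot gives the robot as it stands. The module is installed in compiled form; this text tells all that it offers.
- The arm moves only by the tool carry_out, never from a script. Its argument "moves" is a list of rows, each a list of 3 entries, a list of its own where there are three numbers: the turn, a rotation vector about the tool's x, y, z in degrees, then the shift along the tool's x, y, z in cm, then the finger opening in cm, from 0 to 8.54. A call has 1 to 5 rows; each row is the pose to reach, as a shift and turn from the pose commanded when the call began, along the tool's axes at that moment; what a row does not reach only later rows make up. A row lasts 1/8 s, in which the tool goes at most 62.5 mm and 10.7 degrees, less where a joint would pass 70% of its speed; a pose out of reach is approached as far as the arm can. A call with a gripper value outside its range is refused whole. The fingers move at their own pace and stop on an object; "newtons" is the grip in N (left out, the last holds). Time passes only in rows, so rows that repeat a pose let the fingers close. It gives the time, the measured TCP pose, the force and the opening at its end, in the units of the state.
- bot.get_obs(): the state, without advancing time (a new reading comes with each control period).
- bot.read_camera(name): name is "scene" or "top" or "wrist"; returns the picture (420x560x3 uint8, red, green, blue); there is no depth.
- bot.camera_info(name): a dict with "vertical_fov" (degrees; the focal length in pixels is half the picture's height over the tangent of half this angle, whatever the lens; pixels are square), "cx", "cy" (the principal point, pixels), "k1" (the pictures are not rectified: a ray, as slopes to the right and down, at radius r is drawn at 1 + k1 r^2 times it, then the intrinsics apply), "position" and "attitude" of the camera in the world. Camera axes: x right, y up, looking along -z (the intrinsics and any distortion apply to the point x, -y, -z); pixel columns grow to the right and rows downward; lengths in m; the calibration is good to about 2 mm. A picture is of the moment at which its call begins: read the wrist's pose just before it. camera_info takes no time and is no camera call; for the wrist camera it gives the pose at the moment of the call.
- bot.hand_in(): hands the job in, once; it reports no verdict.
Trained networks look in the newest picture that a camera, given by its name, has taken for a name from the list of things; names that differ only in an ending like _2 or _b are one class to them, and where a whole thing is asked for, a point or a joint stands for the part that bears it (a point fixed in the world has none). Each returns a list of dicts, best first, with "score" (0 to 1); they miss things now and then, are a little off and sometimes report something else, mostly with a low value. They report only what shows in the picture. A call takes as long as a camera call. They do not tell look-alikes from the thing itself.
- bot.silhouettes(label, camera): "region" (420x560 bool, what is visible of it) and "location" ([column, row] in pixels, amid what is visible of it).
The state is a dict: "t": time; "q": joint angles; "joint_vel": joint speeds; "joint_torque": joint torques, N m; "eef_pos": TCP position; "tool_rot": TCP orientation; "contact_force": force on the tool from outside, world axes, zero at the start; "torque": the same for the moment, N m; "gripper_width": opening from 0.0 (shut) to 1.0 (fully open).
Only numpy, scipy, OpenCV 4.12 (cv2) and the standard library are available. Lean on these libraries where they do the work, as an engineer would, in place of code of your own. Each camera call takes 0.05 s, during which the arm holds its last target. There are 200 camera calls.

### The job

The wooden tool cup on the carving bench has been knocked over. Stand it upright, set down gently and wholly on the round cork mat, and let go of it; then stand the graver that fell out of it in the cup, handle down and blade up, leaving the cup standing on the mat. Do not shift the other loose things on the bench.

Things in the scene. Friction and masses are not known exactly. Their poses are not given: they have to be found in the camera images.
- cup: Open wooden tool cup, a straight round tube with a closed base: outer diameter 56 mm, height 80 mm, wall 4 mm (inner diameter 48 mm), base 8 mm thick; weighs about 0.15 to 0.3 kg and can roll. Origin at the centre of the underside of its base; its z axis runs from base to mouth. It starts lying on its side on the bench (axis 28 mm above the bench), mouth roughly away from the robot.
- graver: Carving graver lying on the bench, 145 mm long, about 60 g: dark octagonal wooden handle 100 mm long and 17 mm across flats, then an 8 mm brass ferrule (12 mm diameter), then a steel blade (5 mm diameter). Origin on its axis at the butt end of the handle (8.5 mm above the bench as it lies); its x axis runs along it to the blade tip. It starts with the blade roughly away from the robot.
- graver_tip (a point): Tip of the graver's blade, 145 mm from the butt.
- mat: Round cork mat fixed to the bench, 120 mm diameter, flat and firm. Its thickness differs from start to start, anywhere from 4 to 14 mm, and the pose does not tell it: feel for its top when setting down. Origin on the bench surface at the mat's centre, z up.
- whetstone: Bystander, to be left alone: grey whetstone, flat bar 75 x 28 x 18 mm, origin under its centre.
- blank: Bystander, to be left alone: small pale wooden block 50 x 34 x 24 mm, origin under its centre.
- seal: Bystander, to be left alone: dark turned wooden seal, 36 mm diameter, 42 mm high, origin under its centre.
- waxjar: Bystander, to be left alone: squat amber jar, 60 mm diameter, 55 mm high, origin under its centre.
- mallet: Bystander, to be left alone: hammer lying flat, about 220 mm long, origin under its middle.
- brush: Bystander, to be left alone: wooden brush lying flat, about 170 mm long, origin under its middle.
Not all that is in view belongs to the job. Of the things that look like the graver, the smallest one is meant. Several things have the shape of the cup; the one meant has the colours described above.

How it is judged:
On the way:
1. the cup stands upright on the mat, let go of, before the graver goes in (angle between cup's own z axis and vertical below 0.07 rad and horizontal distance between cup and mat below 0.034 m and height (world z) of cup below 0.018 m and contact force between cup and mat above 0.3 N and linear speed of cup below 0.02 m/s and angular speed of cup below 0.2 rad/s and contact force between the arm and cup below 0.05 N and distance between cup and graver above 0.06 m), for 0.3 s.
At the end, for the whole second after the job is handed in: The cup stands upright (within 4 degrees), base flat on the mat and wholly on it (centre within 34 mm of the mat's centre); the graver stands in it, butt down on the cup's floor (within about 20 mm of it) and blade tip up (at least 120 mm above the cup's underside); both are at rest and released (angle between cup's own z axis and vertical below 0.07 rad and horizontal distance between cup and mat below 0.034 m and height (world z) of cup below 0.018 m and contact force between cup and mat above 0.3 N and linear speed of each of cup, graver below 0.02 m/s and angular speed of cup below 0.2 rad/s and contact force between the arm and cup below 0.05 N and contact force between the arm and graver below 0.05 N and z of graver in the frame of cup between 0.004 and 0.03 m and horizontal distance between graver and cup below 0.026 m and z of graver_tip in the frame of cup above 0.12 m); the robot touches nothing.
It fails at once if the cup is pressed or knocked onto the mat with more than 45 N (contact force between cup and mat above 45 N).
It fails at once if the cup is dropped or slammed down on the mat (moving faster than 0.25 m/s low over it) (linear speed of cup above 0.25 m/s and horizontal distance between cup and mat below 0.06 m and height (world z) of cup below 0.025 m).
It fails at once if one of the bystanders is shifted by more than 30 mm (distance of any of whetstone, blank, seal, waxjar, mallet, brush from where it was at the start of the episode above 0.03 m).
It also fails if it takes over 64 s, if anything falls off the work surface, if the arm or the gripper's body presses on something with over 40 N, if the wrist force passes 120 N, or if a joint passes its speed limit or range.

## Working session

There is one attempt and no reset: what is moved stays moved. The work goes in short steps, Python scripts to look and compute and a tool call to move; the robot and the scene stay as the last step left them, time stands still between calls to the robot, and variables do not carry over. Pictures are saved under pics/ and viewed, about 8 in all and at most 12, crops included, and the job is handed in when it is done.

Besides the shell and the picture viewer there is one more tool, called after ">>>" as a command line: name --argument value ..., lists and objects as JSON in quotes. carry_out: Moves the arm, as the interface text tells. Its arguments: {"type":"object","properties":{"moves":{"type":"array"},"newtons":{"type":"number"}},"required":["moves"]}

```bash
mkdir -p pics; python3 - <<'E'
from station import bot
import cv2,numpy as np
o=bot.get_obs();print(o)
for c in("scene","top","wrist"):print(c,bot.camera_info(c))
a=bot.read_camera("top");b=bot.read_camera("scene")
cv2.imwrite("pics/top.png",cv2.resize(a[:,:,::-1],(784,588)));cv2.imwrite("pics/scene.png",b[:,:,::-1])
for c in("top","scene"):
  for n in("cup","graver","mat","whetstone","blank","seal","waxjar","mallet","brush"):
    print(c,n,[(round(d['score'],2),np.round(d['location']).tolist(),int(d['region'].sum())) for d in bot.silhouettes(n,c)])
E
```

```text
{'t': 0.0, 'q': array([-1.36211579,  0.47776655,  0.02234463,  1.5564423 , -0.01149781,
        1.10931597, -0.08312474]), 'joint_vel': array([ 0.00072732,  0.00179094, -0.00130254,  0.00111871, -0.00102994,
        0.00090211,  0.00057546]), 'joint_torque': array([-2.72436409e-04, -5.96436489e+01,  1.60749525e+00, -2.81197160e+01,
        1.23689047e-02,  9.27159155e-03,  1.52260429e-05]), 'eef_pos': array([0.2101092 , 0.64087648, 0.24735216]), 'tool_rot': array([-7.40353561e-05,  1.57731932e-01,  9.87481556e-01, -8.98910860e-04]), 'contact_force': array([-0.7946482 ,  0.13422259,  0.69011579]), 'torque': array([-0.01785659,  0.05461031,  0.03243524]), 'gripper_width': 0.9992920845170419}
scene {'vertical_fov': 56.04937697147889, 'cx': 281.3614121486573, 'cy': 209.67888478404143, 'k1': 0.008423008000475584, 'position': array([ 1.26910552, -0.09923641,  0.56812757]), 'attitude': array([0.67254843, 0.37566823, 0.29850579, 0.56342372])}
top {'vertical_fov': 49.32455741474827, 'cx': 281.1562158307448, 'cy': 205.91810104334928, 'k1': -0.014595950931540695, 'position': array([0.24926544, 
[... 684 characters left out ...]
]
top blank [(0.69, [357.0, 270.0], 331)]
top seal []
top waxjar [(0.9, [256.0, 107.0], 494), (0.7, [413.0, 123.0], 1189)]
top mallet [(0.93, [413.0, 124.0], 1070)]
top brush [(0.74, [127.0, 160.0], 784)]
scene cup [(0.6, [383.0, 201.0], 705)]
scene graver [(0.63, [245.0, 233.0], 246), (0.6, [153.0, 192.0], 400), (0.57, [326.0, 174.0], 418), (0.48, [205.0, 329.0], 436)]
scene mat [(0.92, [162.0, 234.0], 1388), (0.5, [458.0, 237.0], 875)]
scene whetstone [(0.66, [298.0, 202.0], 332)]
scene blank [(0.7, [206.0, 203.0], 232)]
scene seal [(0.74, [207.0, 329.0], 436)]
scene waxjar []
scene mallet [(0.7, [136.0, 332.0], 2588)]
scene brush [(0.75, [357.0, 298.0], 1077), (0.68, [456.0, 240.0], 861)]
```

View pics/top.png

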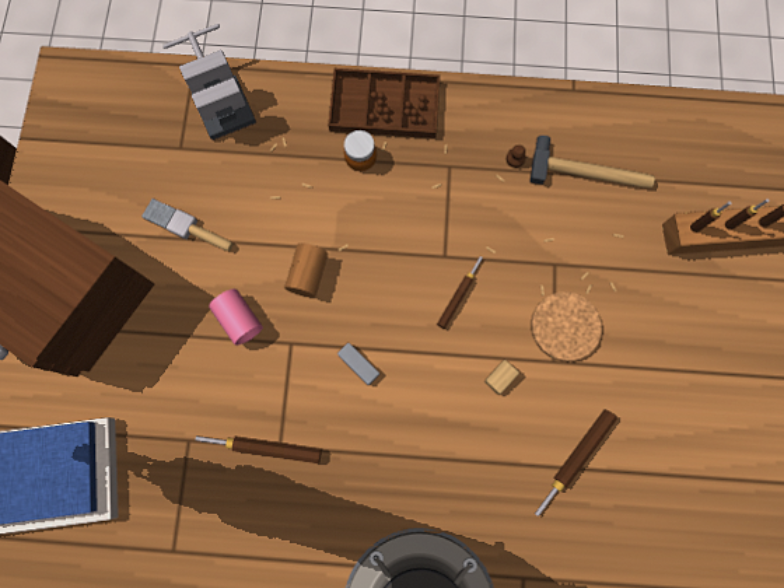

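View pics/scene.png

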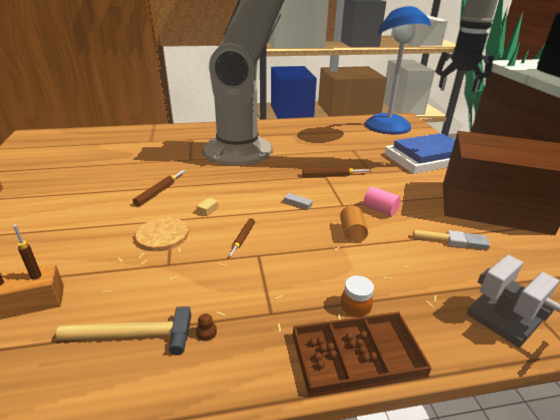

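Candidates, in original top-image pixels. Cup: wooden at (217,192), pink at (168,225), so wooden. Gravers: small at (328,216), larger ones at (417,322) and (192,318), plus those in the rack on the right, so the small one. Next I measure these and check them in a close crop.

```bash
cat > h.py <<'E'
from station import bot
import cv2,numpy as np
from scipy.spatial.transform import Rotation as R
def Rq(q): return R.from_quat(np.roll(np.asarray(q,float),-1))
def K(i):
    f=210/np.tan(np.radians(i['vertical_fov']/2)); return np.array([[f,0,i['cx']],[0,f,i['cy']],[0,0,1.]])
def plane(i,px,z):
    """pixels -> world points on height z"""
    p=cv2.undistortPoints(np.asarray(px,float).reshape(-1,1,2),K(i),np.array([i['k1'],0,0,0.]))[:,0]
    d=Rq(i['attitude']).apply(np.c_[p[:,0],-p[:,1],-np.ones(len(p))]); c=i['position']
    return c+d*((z-c[2])/d[:,2])[:,None]
def proj(i,P):
    v=Rq(i['attitude']).inv().apply(np.atleast_2d(P)-i['position'])
    return cv2.projectPoints(np.c_[v[:,0],-v[:,1],-v[:,2]],np.zeros(3),np.zeros(3),K(i),np.array([i['k1'],0,0,0.]))[0][:,0]
def maskpx(m):
    ys,xs=np.nonzero(m); return np.c_[xs,ys]
def rect(i,m,z):
    w=plane(i,maskpx(m),z)[:,:2]; c,s,a=cv2.minAreaRect((w*1000).astype(np.float32))
    b=cv2.boxPoints((c,s,a)); return np.round(c,1),np.round(s,1),a,b.round(0).tolist(),w.mean(0)*1000
E
python3 - <<'E'
from h import *
i=bot.camera_info("top");a=bot.read_camera("top")
for n,z in(("cup",.028),("graver",.0085),("mat",.009),("whetstone",.018),("blank",.024),("brush",.01),("mallet",.02),("waxjar",.05)):
  for d in bot.silhouettes(n,"top"): print(n,round(d['score'],2),np.round(d['location']),*rect(i,d['region'],z))
i2=bot.camera_info("scene");b=bot.read_camera("scene")
for n,z in(("cup",.028),("graver",.0085),("mat",.009)):
  for d in bot.silhouettes(n,"scene"): print(n,round(d['score'],2),np.round(d['location']),*rect(i2,d['region'],z))
c=np.hstack([a[150:240,180:270],a[165:255,290:380]])
cv2.imwrite("pics/crop.png",cv2.resize(c[:,:,::-1],None,fx=4,fy=4,interpolation=cv2.INTER_CUBIC))
E
```

```text
cup 0.96 [171. 224.] [443.4 340.1] [97.9 59.1] 39.83597946166992 [[387.0, 331.0], [425.0, 286.0], [500.0, 349.0], [462.0, 394.0]] [442.66543854 340.82737246]
cup 0.89 [220. 191.] [533.  228.7] [56.3 91.6] 79.56809997558594 [[483.0, 209.0], [573.0, 193.0], [583.0, 248.0], [493.0, 265.0]] [532.52975882 228.88641611]
cup 0.47 [254. 105.] [761.5 154.9] [69.  55.9] 4.15110969543457 [[725.0, 180.0], [729.0, 125.0], [798.0, 130.0], [794.0, 185.0]] [760.89470193 154.87316011]
graver 0.84 [416. 323.] [ 240.9 -239.7] [ 28.5 210.1] 54.638816833496094 [[147.0, -191.0], [318.0, -312.0], [335.0, -289.0], [163.0, -167.0]] [ 254.84788828 -249.51935232]
graver 0.58 [323. 216.] [500.6 -32.9] [ 21.3 110.1] 62.975040435791016 [[447.0, -17.0], [545.0, -67.0], [555.0, -48.0], [456.0, 2.0]] [497.64716849 -31.5010648 ]
mat 0.92 [402. 234.] [ 470.  -225.2] [121.1 116.8] 1.1146032810211182 [[408.0, -168.0], [411.0, -285.0], [532.0, -282.0], [529.0, -166.0]] [ 468.84865387 -225.01478837]
whetstone 0.71 [403. 234.] [ 467.5 -222. ] [114.5 116.8] 47.08945083618164 [[386.0, -224.0], [471.0, -304.0], [549.0, -220.0
[... 1329 characters left out ...]
0, 277.0]] [530.23731297 231.48686604]
graver 0.84 [242. 233.] [500.6 -31.4] [ 25.2 131.1] 66.56980895996094 [[435.0, -17.0], [556.0, -69.0], [566.0, -46.0], [445.0, 6.0]] [498.27405103 -31.42045259]
graver 0.84 [326. 175.] [218.2 281.4] [209.5  61.2] 88.6043930053711 [[185.0, 177.0], [246.0, 176.0], [251.0, 385.0], [190.0, 387.0]] [217.97541932 256.38682894]
graver 0.6 [150. 189.] [ 253.9 -256.5] [ 42.3 176.7] 54.786705017089844 [[169.0, -223.0], [314.0, -325.0], [338.0, -290.0], [194.0, -188.0]] [ 257.80838148 -259.4835862 ]
mat 0.78 [164. 234.] [ 469.6 -224.2] [125.1 133. ] 80.74828338623047 [[394.0, -275.0], [525.0, -297.0], [545.0, -173.0], [414.0, -152.0]] [ 473.4649189  -224.29677317]
```

View pics/crop.png

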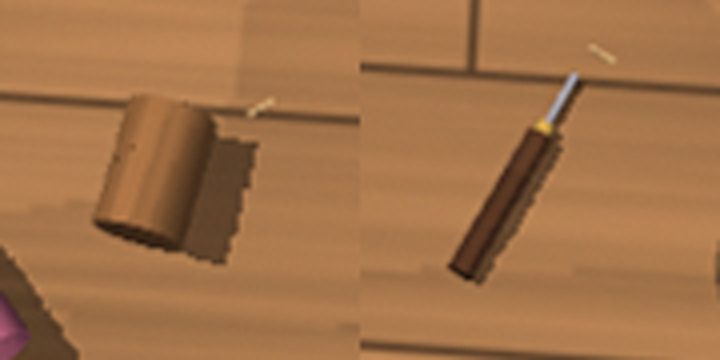

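```bash
cat >> h.py <<'E'
def tool(yaw,tilt,tdir):
    """jaw y at azimuth yaw (deg), tool z tilted from down by tilt toward azimuth tdir"""
    y=np.array([np.cos(np.radians(yaw)),np.sin(np.radians(yaw)),0]); 
    h=np.array([np.cos(np.radians(tdir)),np.sin(np.radians(tdir)),0]); t=np.radians(tilt)
    z=h*np.sin(t)+np.array([0,0,-np.cos(t)]); y=y-z*(y@z); y/=np.linalg.norm(y)
    return R.from_matrix(np.c_[np.cross(y,z),y,z])
def go(p,Rt):
    o=bot.get_obs(); R0=Rq(o['tool_rot'])
    print("turn",np.degrees((R0.inv()*Rt).as_rotvec()).round(1).tolist(),"shift cm",(R0.inv().apply(np.asarray(p)-o['eef_pos'])*100).round(2).tolist())
E
python3 - <<'E'
from h import *
i=bot.camera_info("top")
print(plane(i,[[315.5,232.5],[343.75,183.75]],.0085))
# cup ends in crop: base (140,233)/4, mouth (172,107)/4
c=plane(i,[[180+140/4,150+233/4],[180+172/4,150+107/4]],.03);print(c)
print(plane(i,[[109,204],[54,267],[86,186],[27,257]],.15))
# fit cup pose by projecting model
d=[d for d in bot.silhouettes("cup","top") if abs(d['location'][0]-219)<12][0]['region']
d2=[d for d in bot.silhouettes("cup","scene") if abs(d['location'][0]-354)<12][0]['region'] if 0 else None
from scipy.optimize import minimize
th=np.linspace(0,2*np.pi,60)
def model(x,y,a):
    ax=np.array([np.cos(a),np.sin(a),0]);n=np.array([-ax[1],ax[0],0]);ring=.028*(np.outer(np.cos(th),n)+np.outer(np.sin(th),[0,0,1]))
    return np.vstack([np.array([x,y,.028])+ring,np.array([x,y,.028])+.08*ax+ring])
def cost(v):
    m=np.zeros((420,560),np.uint8);h=cv2.convexHull((proj(i,model(*v))*16).astype(np.int32));cv2.fillConvexPoly(m,h,1,cv2.LINE_8,4)
    m=m>0;return 1-(m&d).sum()/(m|d).sum()
r=minimize(cost,[.494,.235,-.17],method="Nelder-Mead",options=dict(initial_simplex=[[.494,.235,-.17],[.504,.235,-.17],[.494,.245,-.17],[.494,.235,-.05]]));print(r.x,np.degrees(r.x[2]),r.fun)
go([.50,.23,.38],tool(80,0,0))
E
```

```text
[[ 0.45403864 -0.01138356  0.0085    ]
 [ 0.58151506 -0.07482958  0.0085    ]]
[[0.49170558 0.233325   0.03      ]
 [0.57158636 0.22214008 0.03      ]]
[[0.45751676 0.44051111 0.15      ]
 [0.31655119 0.53286296 0.15      ]
 [0.49354165 0.49639671 0.15      ]
 [0.33292689 0.59291388 0.15      ]]
[ 0.49183633  0.2345797  -0.16590769] -9.505810541276697 0.08333333333333337
turn [0.0, 0.0, -8.2] shift cm [-40.35, -30.07, -13.17]
```

>>> carry_out --moves '[[[0,0,0],[0,0,-6],8.5],[[0,0,0],[0,0,-12],8.5],[[0,0,-8],[-5,-3.7,-13],8.5],[[0,0,-8],[-10,-7.5,-13],8.5],[[0,0,-8],[-15,-11.2,-13],8.5]]'

```text
t: 2.33
eef_pos: [0.3187, 0.487, 0.3787]
tool_rot: [0.0, 0.088, 0.996, 0.0]
contact_force: [0.8, 0.3, -0.1]
gripper_width: 0.997
```

>>> carry_out --moves '[[[0,0,0],[-6,-2,0],8.5],[[0,0,0],[-11,-6,0],8.5],[[0,0,0],[-17,-9,0],8.5],[[0,0,0],[-22,-12,0],8.5],[[0,0,0],[-22,-15,0],8.5]]'

```text
t: 2.95
eef_pos: [0.5112, 0.2985, 0.3779]
tool_rot: [0.001, 0.092, 0.996, -0.001]
contact_force: [-0.8, 0.7, -0.3]
gripper_width: 0.999
```

```bash
python3 - <<'E'
from h import *
o=bot.get_obs();print(o['t'],o['q'].round(2),o['eef_pos'],o['tool_rot'].round(3))
i=bot.camera_info("wrist");a=bot.read_camera("wrist");print(i['position'],i['attitude'])
cv2.imwrite("pics/w1.png",a[:,:,::-1])
for n in("cup","graver"):
  for d in bot.silhouettes(n,"wrist"):
    print(n,round(d['score'],2),np.round(d['location']),plane(i,[d['location']],.02).round(3)); 
E
```

```text
2.95 [-0.81  0.25  0.22  1.6  -0.05  1.3   0.8 ] [0.51120633 0.2984619  0.37788052] [ 0.001  0.092  0.996 -0.001]
[0.44119769 0.31293615 0.50318376] [ 0.76078837 -0.11103713 -0.09122654  0.63288983]
cup 0.82 [297. 122.] [[0.445 0.343 0.02 ]]
cup 0.63 [241. 186.] [[0.532 0.232 0.02 ]]
graver 0.85 [ 96. 195.] [[ 0.5   -0.025  0.02 ]]
graver 0.7 [175.   2.] [[0.239 0.193 0.02 ]]
```

View pics/w1.png

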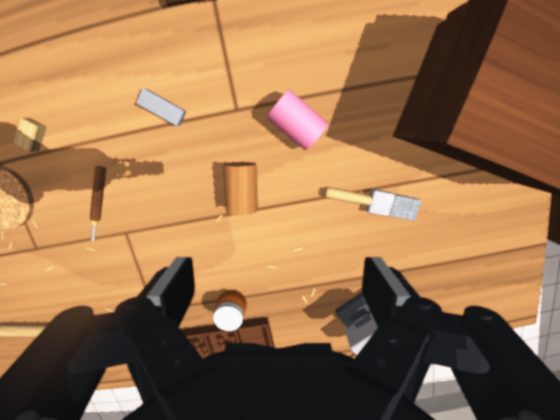

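```bash
cat >> h.py <<'E'
from scipy.optimize import minimize
th=np.linspace(0,2*np.pi,60)
def model(x,y,a,r=.028,L=.08):
    ax=np.array([np.cos(a),np.sin(a),0]);n=np.array([-ax[1],ax[0],0]);ring=r*(np.outer(np.cos(th),n)+np.outer(np.sin(th),[0,0,1]))
    return np.vstack([np.array([x,y,r])+ring,np.array([x,y,r])+L*ax+ring])
def fit(i,d,x0):
    def cost(v):
        m=np.zeros((420,560),np.uint8);h=cv2.convexHull((proj(i,model(*v))*16).astype(np.int32));cv2.fillConvexPoly(m,h,1,cv2.LINE_8,4)
        m=m>0;return 1-(m&d).sum()/(m|d).sum()
    x0=np.array(x0);r=minimize(cost,x0,method="Nelder-Mead",options=dict(initial_simplex=[x0,x0+[.01,0,0],x0+[0,.01,0],x0+[0,0,.12]]));return r.x,r.fun
E
python3 - <<'E'
from h import *
i=bot.camera_info("wrist");a=bot.read_camera("wrist")
d=[d for d in bot.silhouettes("cup","wrist") if abs(d['location'][0]-241)<12]
m=d[0]['region'];print(fit(i,m,[.492,.2345,-.17]))
ys,xs=np.nonzero(m);print(xs.min(),xs.max(),ys.min(),ys.max())
x,y,an=.492,.2345,-.168
ax=np.array([np.cos(an),np.sin(an),0]);g=np.array([x,y,.028])+.048*ax
Rt=tool(np.degrees(an)+90,45,np.degrees(an)+180);z=Rt.apply([0,0,1])
go(g-.12*z,Rt);print(g-.12*z,g)
E
```

```text
(array([ 0.49337238,  0.23846751, -0.16607808]), np.float64(0.04983570646221247))
222 257 164 216
turn [0.2, 45.0, -0.4] shift cm [-13.0, -6.97, 26.55]
[0.6229824  0.21228557 0.11285281] [0.53932422 0.22647388 0.028     ]
```

>>> carry_out --moves '[[[0,9,0],[-2.6,-1.3,5.2],8.5],[[0,18,0],[-5.2,-2.7,10.5],8.5],[[0,27,0],[-7.8,-4,15.8],8.5],[[0,36,0],[-10.4,-5.4,21],8.5],[[0,45,0],[-13,-6.8,26.5],8.5]]'

```text
t: 3.82
eef_pos: [0.6246, 0.2143, 0.1121]
tool_rot: [-0.383, 0.08, 0.92, 0.035]
contact_force: [1.7, 1.0, 0.9]
gripper_width: 0.993
```

>>> carry_out --moves '[[[0,0,0],[0,0,0],8.5],[[0,0,0],[0,0,0],8.5]]'

```text
t: 4.08
eef_pos: [0.6235, 0.2142, 0.1123]
tool_rot: [-0.382, 0.081, 0.92, 0.034]
contact_force: [0.4, 1.2, 0.9]
gripper_width: 0.991
```

```bash
python3 - <<'E'
from h import *
o=bot.get_obs();print(o['t'],o['q'].round(2),o['eef_pos'],o['tool_rot'].round(3))
i=bot.camera_info("wrist");a=bot.read_camera("wrist")
cv2.imwrite("pics/w2.png",a[:,:,::-1])
for d in bot.silhouettes("cup","wrist"): print(round(d['score'],2),np.round(d['location']),fit(i,d['region'],[.493,.2365,-.167]) if abs(d['location'][0]-280)<60 else '')
g=np.array([.540,.2285,.028]);go(g,tool(80.4,45,170.4))
E
```

```text
4.075 [-0.37  1.    0.18  1.14 -0.43  1.76  1.27] [0.62348716 0.21424865 0.11229647] [-0.382  0.081  0.92   0.034]
0.72 [279. 202.] (array([ 0.49175255,  0.2374762 , -0.15828314]), np.float64(0.057860094902801196))
0.63 [362. 112.] 
turn [0.5, 0.5, -0.0] shift cm [-0.24, -0.25, 12.6]
```

View pics/w2.png

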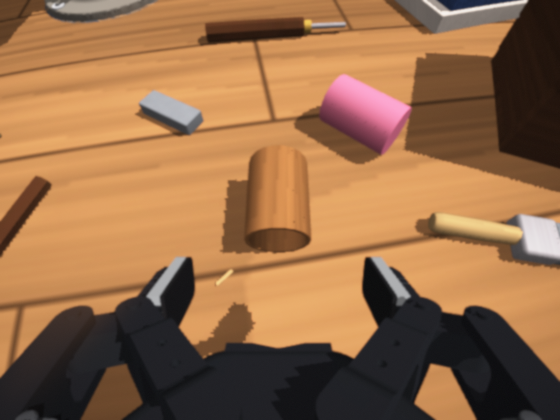

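>>> carry_out --moves '[[[0,0,0],[0,0,4],8.5],[[0,0,0],[-0.1,-0.1,8],8.5],[[0,0,0],[-0.2,-0.1,11],8.5],[[0,0,0],[-0.2,-0.1,12.5],8.5],[[0,0,0],[-0.2,-0.1,12.5],8.5]]' --newtons 40

```text
t: 4.8
eef_pos: [0.5389, 0.2284, 0.0271]
tool_rot: [-0.379, 0.08, 0.921, 0.035]
contact_force: [0.1, -0.2, 0.1]
gripper_width: 0.994
```

>>> carry_out --moves '[[[0,0,0],[0,0,0],7],[[0,0,0],[0,0,0],6],[[0,0,0],[0,0,0],5],[[0,0,0],[0,0,0],4.5],[[0,0,0],[0,0,0],4.5]]'

```text
t: 5.42
eef_pos: [0.5393, 0.2268, 0.0245]
tool_rot: [-0.38, 0.082, 0.921, 0.034]
contact_force: [3.7, 0.1, 5.0]
gripper_width: 0.656
```

```bash
python3 - <<'E'
from h import *
o=bot.get_obs();print(o['t'],o['q'].round(2),o['eef_pos'],o['tool_rot'].round(3),o['contact_force'],o['gripper_width'])
E
```

```text
5.425 [-0.41  0.99  0.15  1.41 -0.44  1.5   1.32] [0.53934105 0.22680583 0.02454038] [-0.38   0.082  0.921  0.034] [3.72009135 0.08575919 4.97104377] 0.655735331359487
```

>>> carry_out --moves '[[[0,0,0],[3,0,-3],4.5],[[0,-10,0],[7,0,-7],4.5],[[0,-20,0],[11,0,-11],4.5],[[0,-30,0],[15,0,-15],4.5],[[0,-40,0],[19,0,-19],4.5]]'

```text
t: 6.05
eef_pos: [0.5382, 0.2266, 0.2943]
tool_rot: [-0.04, 0.089, 0.995, 0.004]
contact_force: [1.3, 1.5, -2.4]
gripper_width: 0.652
```

```bash
python3 - <<'E'
from h import *
o=bot.get_obs();print(o['t'],o['q'].round(2),o['eef_pos'],o['tool_rot'].round(3),o['contact_force'],o['gripper_width'])
for y in(80-65,80-130,80-196): go([.47,-.225,.30],tool(y,0,0))
E
```

```text
6.05 [-0.71  0.33  0.3   1.69 -0.15  1.2   1.03] [0.53823455 0.22659964 0.29432953] [-0.04   0.089  0.995  0.004] [ 1.25846774  1.48069393 -2.44886184] 0.6523741103144873
turn [-2.6, -4.2, 64.8] shift cm [-1.21, -45.65, -0.73]
turn [-5.2, -2.6, 129.7] shift cm [-1.21, -45.65, -0.73]
turn [6.7, -0.8, -164.1] shift cm [-1.21, -45.65, -0.73]
```

>>> carry_out --moves '[[[0,0,10],[0,-4.5,0],4.5],[[0,0,20],[0,-9,0],4.5],[[0,0,30],[0,-14,0],4.5],[[0,0,40],[0,-18,0],4.5],[[0,0,50],[0,-23,0],4.5]]'

```text
t: 6.68
eef_pos: [0.4968, -0.0006, 0.2919]
tool_rot: [-0.041, 0.503, 0.863, -0.015]
contact_force: [0.2, -0.5, -2.7]
gripper_width: 0.658
```

>>> carry_out --moves '[[[0,0,10],[-3.6,-2.7,0],4.5],[[0,0,20],[-7.2,-5.4,0],4.5],[[0,0,30],[-10.8,-8.1,0],4.5],[[0,0,40],[-14.4,-10.8,0],4.5],[[0,0,50],[-18,-13.6,0],4.5]]'

```text
t: 7.3
eef_pos: [0.4684, -0.2248, 0.291]
tool_rot: [-0.031, 0.821, 0.57, -0.031]
contact_force: [2.0, -0.7, -3.1]
gripper_width: 0.656
```

>>> carry_out --moves '[[[0,0,10],[0,0,0],4.5],[[0,0,20],[0,0,0],4.5],[[0,0,30],[0,0,0],4.5],[[0,0,40],[0,0,0],4.5],[[0,0,50],[0,0,0],4.5]]'

```text
t: 7.92
eef_pos: [0.4686, -0.2234, 0.2909]
tool_rot: [-0.015, 0.985, 0.169, -0.041]
contact_force: [0.4, 0.7, -2.9]
gripper_width: 0.653
```

```bash
python3 - <<'E'
from h import *
o=bot.get_obs();print(o['t'],o['q'].round(2),o['eef_pos'],o['tool_rot'].round(3),o['contact_force'],o['gripper_width'])
go([.47,-.225,.28],tool(-116,0,0)); go([.47,-.225,.20],tool(-116,45,154))
E
```

```text
7.925 [-0.48  0.34  1.01  1.86 -0.27  1.19 -0.6 ] [ 0.46859075 -0.22340946  0.29089868] [-0.015  0.985  0.169 -0.041] [ 0.43627609  0.73772913 -2.85577393] 0.6532541306455227
turn [-0.6, 5.1, 45.5] shift cm [0.16, 0.24, 1.07]
turn [17.1, -37.4, 43.1] shift cm [0.77, 0.59, 9.04]
```

>>> carry_out --moves '[[[0,1,10],[0,0,0],4.5],[[0,2,20],[0,0,0],4.5],[[0,3,30],[0,0,0],4.5],[[0,4,40],[0,0,0],4.5],[[-0.6,5,45.5],[0.1,0.2,1],4.5]]'

```text
t: 8.55
eef_pos: [0.4697, -0.2251, 0.2811]
tool_rot: [-0.0, 0.974, -0.224, -0.0]
contact_force: [0.3, 0.8, -3.5]
gripper_width: 0.656
```

```bash
python3 - <<'E'
from h import *
z=Rq([-.380,.082,.921,.034]).apply([0,0,1]);t=np.degrees(np.arccos(-z[2]));print("pick tilt",t)
o=bot.get_obs();print(o['t'],o['q'].round(2),o['eef_pos'],o['tool_rot'].round(3),o['gripper_width'])
go([.47,-.225,.16],tool(-116,90-t,154))
E
```

```text
pick tilt 44.84317260568731
8.55 [-0.63  0.39  1.24  1.93 -0.41  1.11 -1.25] [ 0.46967598 -0.22508731  0.28112197] [-0.     0.974 -0.224 -0.   ] 0.6557126607816479
turn [0.0, -45.1, 0.1] shift cm [0.04, -0.02, 12.11]
```

>>> carry_out --moves '[[[0,-9,0],[0,0,2],4.5],[[0,-18,0],[0,0,4],4.5],[[0,-27,0],[0,0,6],4.5],[[0,-36,0],[0,0,8],4.5],[[0,-45,0],[0,0,10],4.5]]'

```text
t: 9.18
eef_pos: [0.4702, -0.2251, 0.1799]
tool_rot: [-0.086, 0.9, -0.205, -0.376]
contact_force: [0.6, 0.3, -2.5]
gripper_width: 0.657
```

>>> carry_out --moves '[[[0,0,0],[0,0,0],4.5],[[0,0,0],[0,0,0],4.5],[[0,0,0],[0,0,0],4.5]]'

```text
t: 9.55
eef_pos: [0.4698, -0.2251, 0.1832]
tool_rot: [-0.085, 0.901, -0.206, -0.372]
contact_force: [0.4, -0.4, -1.2]
gripper_width: 0.652
```

```bash
python3 - <<'E'
from h import *
o=bot.get_obs();print(o['t'],o['q'].round(2),o['eef_pos'],o['tool_rot'].round(3),o['contact_force'],o['gripper_width'])
go([.47,-.225,.10],tool(-116,45.2,154))
b=bot.read_camera("scene");cv2.imwrite("pics/s2.png",cv2.resize(b[60:340,40:420][:,:,::-1],None,fx=2,fy=2))
E
```

```text
9.55 [-0.15  0.93  0.88  1.54 -0.44  1.77 -1.14] [ 0.46979787 -0.22506752  0.18319788] [-0.085  0.901 -0.206 -0.372] [ 0.35239411 -0.43796201 -1.22372337] 0.6515854683054075
turn [0.2, -0.4, 0.2] shift cm [5.88, -0.01, 5.89]
```

View pics/s2.png

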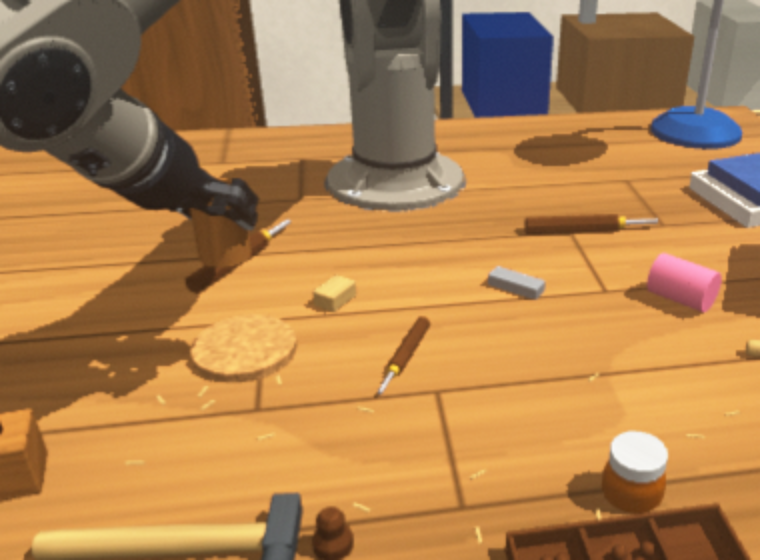

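>>> carry_out --moves '[[[0,0,0],[2,0,2],4.5],[[0,0,0],[4,0,4],4.5],[[0,0,0],[6,0,6],4.5],[[0,-0.4,0.1],[7.2,0,7.2],4.5],[[0,-0.4,0.1],[7.2,0,7.2],4.5]]'

```text
t: 10.22
eef_pos: [0.4688, -0.2243, 0.0778]
tool_rot: [-0.086, 0.898, -0.206, -0.378]
contact_force: [-0.3, 0.1, -2.0]
gripper_width: 0.654
```

>>> carry_out --moves '[[[0,0,0],[0.2,0,0.2],4.5],[[0,0,0],[0.4,0,0.4],4.5],[[0,0,0],[0.6,0,0.6],4.5],[[0,0,0],[0.8,0,0.8],4.5],[[0,0,0],[0.8,0,0.8],4.5]]'

```text
t: 10.85
eef_pos: [0.4693, -0.2245, 0.0678]
tool_rot: [-0.086, 0.899, -0.206, -0.377]
contact_force: [0.0, 0.6, -2.4]
gripper_width: 0.655
```

```bash
python3 - <<'E'
from h import *
o=bot.get_obs();print(o['t'],o['q'].round(2),o['eef_pos'],o['tool_rot'].round(3),o['contact_force'],o['torque'],o['gripper_width'])
go([.47,-.225,.06],tool(-116,45.2,154))
E
```

```text
10.85 [-0.11  1.07  0.81  1.55 -0.52  1.64 -1.13] [ 0.46926815 -0.22454544  0.06778061] [-0.086  0.899 -0.206 -0.377] [ 0.02563198  0.61555254 -2.39098068] [-0.45820818 -0.99807024  0.02335391] 0.654647035952959
turn [0.2, 0.3, 0.1] shift cm [0.62, 0.01, 0.48]
```

>>> carry_out --moves '[[[0,0,0],[0.1,0,0.1],4.5],[[0,0,0],[0.2,0,0.2],4.5],[[0,0,0],[0.3,0,0.3],4.5],[[0,0,0],[0.3,0,0.3],4.5]]'

```text
t: 11.35
eef_pos: [0.4692, -0.2246, 0.0635]
tool_rot: [-0.086, 0.899, -0.206, -0.377]
contact_force: [-0.6, -0.5, -1.9]
gripper_width: 0.654
```

>>> carry_out --moves '[[[0,0,0],[0.1,0,0.1],4.5],[[0,0,0],[0.2,0,0.2],4.5],[[0,0,0],[0.2,0,0.2],4.5]]'

```text
t: 11.72
eef_pos: [0.4693, -0.2248, 0.0627]
tool_rot: [-0.086, 0.899, -0.206, -0.378]
contact_force: [0.4, 0.6, 8.2]
gripper_width: 0.65
```

>>> carry_out --moves '[[[0,0,0],[0,0,0],5.6],[[0,0,0],[0,0,0],5.9],[[0,0,0],[0,0,0],6.4],[[0,0,0],[0,0,0],7.4],[[0,0,0],[0,0,0],8.5]]'

```text
t: 12.35
eef_pos: [0.4692, -0.2246, 0.0607]
tool_rot: [-0.086, 0.899, -0.206, -0.377]
contact_force: [0.5, -0.8, 0.1]
gripper_width: 0.999
```

>>> carry_out --moves '[[[0,0,0],[0,0,-1.5],8.5],[[0,0,0],[0,0,-4],8.5],[[0,0,0],[0,0,-8],8.5],[[0,0,0],[0,0,-12],8.5],[[0,0,0],[0,0,-12],8.5]]'

```text
t: 12.98
eef_pos: [0.5485, -0.2638, 0.1475]
tool_rot: [-0.084, 0.9, -0.206, -0.375]
contact_force: [-0.5, -1.1, 0.1]
gripper_width: 0.993
```

```bash
python3 - <<'E'
from h import *
o=bot.get_obs();print(o['t'],o['q'].round(2),o['eef_pos'],o['tool_rot'].round(3),o['contact_force'],o['gripper_width'])
a=bot.read_camera("wrist");b=bot.read_camera("scene")
cv2.imwrite("pics/p1.png",np.hstack([cv2.resize(a[:,:,::-1],(400,300)),cv2.resize(b[120:300,60:300][:,:,::-1],(400,300))]))
E
```

```text
12.975 [-0.04  1.07  0.83  1.27 -0.5   1.87 -1.19] [ 0.54849659 -0.26375259  0.14751563] [-0.084  0.9   -0.206 -0.375] [-0.46367593 -1.09193038  0.14581717] 0.9934016682069352
```

View pics/p1.png

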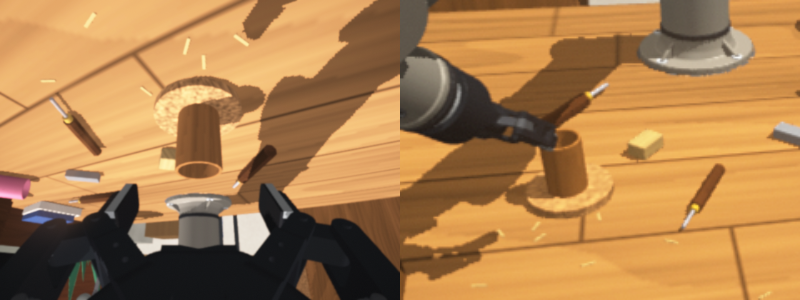

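>>> carry_out --moves '[[[0,9,0],[-2.1,0,-2.1],8.5],[[0,18,0],[-4.2,0,-4.2],8.5],[[0,27,0],[-6.3,0,-6.3],8.5],[[0,36,0],[-8.4,0,-8.4],8.5],[[0,45,0],[-10.6,0,-10.6],8.5]]'

```text
t: 13.7
eef_pos: [0.547, -0.2615, 0.2949]
tool_rot: [-0.001, 0.975, -0.223, -0.003]
contact_force: [0.5, 1.4, 1.3]
gripper_width: 0.995
```

>>> carry_out --moves '[[[0,0,-10],[0,0,0],8.5],[[0,0,-20],[0,0,0],8.5],[[0,0,-30],[0,0,0],8.5],[[0,0,-40],[0,0,0],8.5],[[0,0,-50],[0,0,0],8.5]]'

```text
t: 14.32
eef_pos: [0.5465, -0.2612, 0.2936]
tool_rot: [-0.003, 0.977, 0.213, -0.005]
contact_force: [0.1, -0.3, 0.8]
gripper_width: 0.997
```

>>> carry_out --moves '[[[0,0,-10],[0,0,0],8.5],[[0,0,-20],[0,0,0],8.5],[[0,0,-30],[0,0,0],8.5],[[0,0,-40],[0,0,0],8.5],[[0,0,-50],[0,0,0],8.5]]'

```text
t: 14.95
eef_pos: [0.5465, -0.2613, 0.2935]
tool_rot: [-0.005, 0.795, 0.606, -0.003]
contact_force: [0.2, -0.5, 1.0]
gripper_width: 0.992
```

>>> carry_out --moves '[[[0,0,-10],[0,0,0],8.5],[[0,0,-20],[0,0,0],8.5],[[0,0,-30],[0,0,0],8.5],[[0,0,-40],[0,0,0],8.5],[[0,0,-50],[0,0,0],8.5]]'

```text
t: 15.58
eef_pos: [0.5465, -0.2613, 0.2935]
tool_rot: [-0.006, 0.465, 0.885, -0.001]
contact_force: [0.3, -0.1, -0.3]
gripper_width: 0.994
```

```bash
python3 - <<'E'
from h import *
o=bot.get_obs();print(o['t'],o['q'].round(2),o['eef_pos'],o['tool_rot'].round(3),o['contact_force'])
go([.53,-.05,.25],tool(63.5,0,0))
i=bot.camera_info("top");a=bot.read_camera("top")
for n in("cup","graver"):
  for d in bot.silhouettes(n,"top"):
    px=maskpx(d['region']).astype(np.float32);r=cv2.minAreaRect(px)
    print(n,round(d['score'],2),np.round(d['location']),r,px.min(0),px.max(0))
# predicted cup outline box if standing at (.472,-.226), base z .013
for c in([.472,-.226],):
  ring=np.c_[.028*np.cos(th)+c[0],.028*np.sin(th)+c[1]]
  P=proj(i,np.vstack([np.c_[ring,0*th+.013],np.c_[ring,0*th+.093]]));print(P.min(0),P.max(0))
E
```

```text
15.575 [-0.02  0.35  0.47  1.69 -0.17  1.15  1.1 ] [ 0.54646544 -0.26126572  0.29345671] [-0.006  0.465  0.885 -0.001] [ 0.3140484  -0.05207498 -0.25922726]
turn [-0.3, -0.6, -28.9] shift cm [18.28, 10.67, 4.45]
cup 0.98 [168. 224.] ((167.6678009033203, 225.38253784179688), (39.2412109375, 24.41311264038086), 55.00798034667969) [149. 206.] [187. 245.]
cup 0.57 [412. 227.] ((411.3941345214844, 227.87646484375), (23.536956787109375, 32.21417236328125), 49.398704528808594) [396. 213.] [426. 241.]
cup 0.41 [255. 104.] ((257.0, 107.5), (27.0, 22.0), 90.0) [246.  94.] [268. 121.]
graver 0.93 [192. 318.] ((185.12161254882812, 318.770263671875), (87.29586791992188, 11.343530654907227), 9.462321281433105) [142. 311.] [228. 329.]
graver 0.82 [327. 214.] ((325.96923828125, 213.55384826660156), (7.938222408294678, 44.900569915771484), 29.74488067626953) [313. 194.] [337. 233.]
[393.29015895 212.33871453] [426.90808017 242.5613392 ]
```

>>> carry_out --moves '[[[0,0,-7],[4.6,2.7,0],6],[[0,0,-14],[9.2,5.4,1],6],[[0,0,-21],[13.8,8.1,2],6],[[0,0,-29],[18.3,10.7,3],6],[[0,0,-29],[18.3,10.7,4.5],6]]'

```text
t: 16.35
eef_pos: [0.5324, -0.0453, 0.2499]
tool_rot: [-0.005, 0.229, 0.973, 0.001]
contact_force: [-0.7, -0.1, -0.8]
gripper_width: 0.7
```

>>> carry_out --moves '[[[0,0,0],[0,0,0],6],[[0,0,0],[0,0,0],6]]'

```text
t: 16.6
eef_pos: [0.5328, -0.0523, 0.2507]
tool_rot: [-0.004, 0.233, 0.972, 0.0]
contact_force: [-0.2, -0.5, -0.8]
gripper_width: 0.704
```

```bash
python3 - <<'E'
from h import *
o=bot.get_obs();print(o['t'],o['q'].round(2),o['eef_pos'],o['tool_rot'].round(3))
i=bot.camera_info("wrist");a=bot.read_camera("wrist");print(i['position'])
print("expected butt,tip",proj(i,[[.454,-.0114,.0085],[.5815,-.0748,.0085]]).round(0))
for d in bot.silhouettes("graver","wrist"):
  px=maskpx(d['region']);print(round(d['score'],2),np.round(d['location']))
  if abs(d['location'][0]-280)<100:
    w=plane(i,px,.0085)[:,:2];c=w.mean(0);u=np.linalg.svd(w-c,full_matrices=False)[2][0];u*=np.sign(u[0]);s=(w-c)@u
    print(c,np.degrees(np.arctan2(u[1],u[0])),c+u*s.min(),c+u*s.max(),s.max()-s.min())
cv2.imwrite("pics/w3.png",a[:,:,::-1])
E
```

```text
16.6 [-0.26  0.25  0.29  1.9  -0.09  1.01  1.17] [ 0.5327541  -0.05227647  0.2507457 ] [-0.004  0.233  0.972  0.   ]
[ 0.47062022 -0.01870484  0.37678982]
expected butt,tip [[278. 111.]
 [279. 222.]]
0.77 [280. 154.]
[ 0.5022319  -0.03067983] -25.86411340232784 [ 0.45396696 -0.00728097] [ 0.57111013 -0.064072  ] 0.13018349618135677
0.69 [32. 66.]
```

View pics/w3.png

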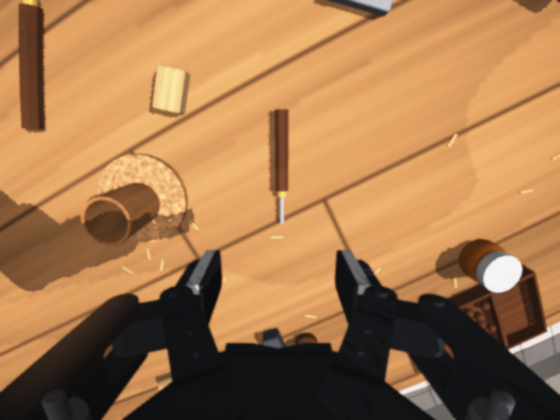

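```bash
python3 - <<'E'
from h import *
an=-26.2;u=np.array([np.cos(np.radians(an)),np.sin(np.radians(an)),0])
g=np.array([.454,-.0085,.0225])+.088*u;Rt=tool(an+90,30,an+180);z=Rt.apply([0,0,1])
print(g);go(g-.08*z,Rt)
E
```

```text
[ 0.53295874 -0.04735252  0.0225    ]
turn [0.1, 29.5, -0.7] shift cm [-3.91, 0.48, 15.9]
```

>>> carry_out --moves '[[[0,10,0],[-1,0.2,4],5],[[0,20,0],[-2,0.3,8],5],[[0,29.5,0],[-3,0.4,12],5],[[0,29.5,-0.7],[-3.9,0.5,16],5],[[0,29.5,-0.7],[-3.9,0.5,16],5]]' --newtons 60

```text
t: 17.32
eef_pos: [0.567, -0.0641, 0.0871]
tool_rot: [-0.255, 0.219, 0.94, 0.059]
contact_force: [-0.0, 0.3, 0.3]
gripper_width: 0.587
```

>>> carry_out --moves '[[[0,0,0],[0,0,0],5],[[0,0,0],[0,0,0],5]]'

```text
t: 17.58
eef_pos: [0.5695, -0.0632, 0.0927]
tool_rot: [-0.25, 0.218, 0.942, 0.06]
contact_force: [-0.4, -0.7, -0.1]
gripper_width: 0.588
```

```bash
python3 - <<'E'
from h import *
o=bot.get_obs();print(o['t'],o['q'].round(2),o['eef_pos'],o['tool_rot'].round(3),o['gripper_width'])
i=bot.camera_info("wrist");a=bot.read_camera("wrist")
for d in bot.silhouettes("graver","wrist"):
  px=maskpx(d['region']);print(round(d['score'],2),np.round(d['location']))
  if abs(d['location'][0]-280)<100:
    w=plane(i,px,.0085)[:,:2];c=w.mean(0);u=np.linalg.svd(w-c,full_matrices=False)[2][0];u*=np.sign(u[0]);s=(w-c)@u
    print(c,np.degrees(np.arctan2(u[1],u[0])),c+u*s.min(),c+u*s.max(),s.max()-s.min())
an=-26.2;u=np.array([np.cos(np.radians(an)),np.sin(np.radians(an)),0])
g=np.array([.454,-.0085,.0225])+.088*u;Rt=tool(an+90,30,an+180);go(g,Rt)
print(proj(i,[g,g+[0,0,-.014]]).round(0))
cv2.imwrite("pics/w4.png",a[:,:,::-1])
E
```

```text
17.575 [-0.06  0.77  0.24  1.58 -0.32  1.34  1.43] [ 0.56949095 -0.06318962  0.09273758] [-0.25   0.218  0.942  0.06 ] 0.5877672116388539
0.84 [ 6. 27.]
0.16 [276. 190.]
[ 0.50921457 -0.03422961] -26.6351966629848 [ 0.44995008 -0.00450661] [ 0.58381894 -0.07164603] 0.1497617290608276
turn [0.1, 0.2, 0.2] shift cm [-0.05, -0.21, 8.02]
[[273. 223.]
 [274. 226.]]
```

View pics/w4.png

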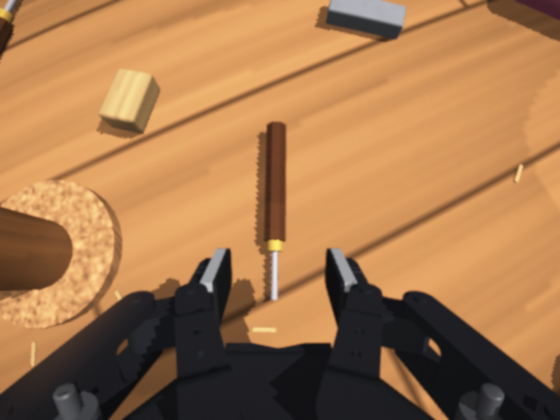

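>>> carry_out --moves '[[[0,0,0],[0,-0.2,3],5],[[0,0,0],[0,-0.2,5.5],5],[[0,0,0],[0,-0.2,7],5],[[0,0,0],[0,-0.2,8],5],[[0,0,0],[0,-0.2,8],5]]'

```text
t: 18.3
eef_pos: [0.5317, -0.0472, 0.021]
tool_rot: [-0.252, 0.218, 0.941, 0.059]
contact_force: [-0.8, 0.2, -0.3]
gripper_width: 0.585
```

>>> carry_out --moves '[[[0,0,0],[0,0,0],3.5],[[0,0,0],[0,0,0],2.5],[[0,0,0],[0,0,0],1.5],[[0,0,0],[0,0,0],1],[[0,0,0],[0,0,0],1]]'

```text
t: 18.92
eef_pos: [0.5324, -0.0475, 0.0215]
tool_rot: [-0.251, 0.218, 0.941, 0.059]
contact_force: [2.0, -0.6, 6.1]
gripper_width: 0.173
```

```bash
python3 - <<'E'
from h import *
o=bot.get_obs();print(o['t'],o['q'].round(2),o['eef_pos'],o['tool_rot'],o['contact_force'],o['gripper_width']*85)
E
```

```text
18.925 [-0.06  0.81  0.21  1.69 -0.35  1.18  1.46] [ 0.53238442 -0.04751808  0.02152392] [-0.25134462  0.21782144  0.94119732  0.05939111] [ 2.01962417 -0.61735223  6.12474482] 14.672127626228164
```

>>> carry_out --moves '[[[0,0,0],[0,0,0],2.5],[[0,0,0],[0,0,0],3],[[0,0,0],[-0.1,0,0.15],3],[[0,0,0],[-0.2,0,0.35],3],[[0,0,0],[-0.2,0,0.35],3]]'

```text
t: 19.55
eef_pos: [0.5317, -0.0472, 0.0181]
tool_rot: [-0.252, 0.218, 0.941, 0.06]
contact_force: [-0.5, 0.5, 10.6]
gripper_width: 0.346
```

>>> carry_out --moves '[[[0,0,0],[0,0,0],2],[[0,0,0],[0,0,0],1.5],[[0,0,0],[0,0,0],1],[[0,0,0],[0,0,0],1]]'

```text
t: 20.05
eef_pos: [0.5324, -0.0474, 0.0188]
tool_rot: [-0.252, 0.218, 0.941, 0.06]
contact_force: [0.1, -0.7, 14.1]
gripper_width: 0.178
```

```bash
python3 - <<'E'
from h import *
o=bot.get_obs();print(o['t'],o['eef_pos'],o['tool_rot'],o['contact_force'],o['gripper_width']*85)
i=bot.camera_info("wrist");a=bot.read_camera("wrist")
cv2.imwrite("pics/w5.png",cv2.resize(a[100:380,160:400][:,:,::-1],None,fx=2,fy=2))
E
```

```text
20.05 [ 0.53241976 -0.04737654  0.01876044] [-0.25175936  0.21774624  0.94107968  0.05977321] [ 0.13570572 -0.6728936  14.11459675] 15.156591459415775
```

View pics/w5.png

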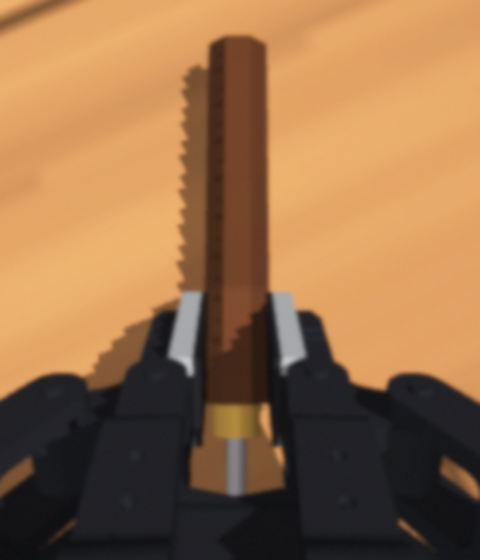

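>>> carry_out --moves '[[[0,0,0],[2,0,-3.5],1],[[0,-7,0],[5,0,-8.5],1],[[0,-14,0],[8,0,-13.5],1],[[0,-21,0],[11,0,-18.5],1],[[0,-29,0],[13,0,-23],1]]'

```text
t: 20.72
eef_pos: [0.5339, -0.0488, 0.2834]
tool_rot: [-0.005, 0.226, 0.974, 0.003]
contact_force: [0.1, -0.1, -0.9]
gripper_width: 0.181
```

>>> carry_out --moves '[[[0,0,10],[-0.7,-3.7,0],1],[[0,0,20],[-1.4,-7.5,0],1],[[0,0,30],[-2.1,-11.2,0],1],[[0,0,40],[-2.8,-15,0],1],[[0,0,50],[-3.5,-18.7,0],1]]'

```text
t: 21.35
eef_pos: [0.4821, -0.2332, 0.2799]
tool_rot: [-0.009, 0.618, 0.786, -0.001]
contact_force: [0.5, 0.1, -0.3]
gripper_width: 0.175
```

>>> carry_out --moves '[[[0,0,10],[0,0,0],1],[[0,0,20],[0,0,0],1],[[0,0,30],[0,0,0],1],[[0,0,40],[0,0,0],1],[[0,0,50],[0,0,0],1]]'

```text
t: 21.98
eef_pos: [0.4825, -0.2319, 0.2798]
tool_rot: [-0.008, 0.893, 0.451, -0.005]
contact_force: [-0.7, -0.4, -0.8]
gripper_width: 0.178
```

>>> carry_out --moves '[[[0,0,10],[0,0,0],1],[[0,0,20],[0,0,0],1],[[0,0,30],[0,0,0],1],[[0,0,40],[0,0,0],1],[[0,0,50],[0,0,0],1]]'

```text
t: 22.6
eef_pos: [0.4825, -0.2319, 0.2798]
tool_rot: [-0.005, 0.999, 0.031, -0.008]
contact_force: [-0.5, -0.8, -1.3]
gripper_width: 0.176
```

```bash
python3 - <<'E'
from h import *
z=Rq([-0.25175936,0.21774624,0.94107968,0.05977321]).apply([0,0,1]);t=np.degrees(np.arccos(-z[2]));print("pick tilt",t)
o=bot.get_obs();print(o['t'],o['q'].round(2),o['eef_pos'],o['tool_rot'].round(3),o['contact_force'],o['gripper_width']*85)
go([.481,-.230,.27],tool(-116,0,0)); go([.481,-.230,.25],tool(-116,90-t,154))
E
```

```text
pick tilt 29.99273726018802
22.6 [-0.4   0.31  0.92  1.88 -0.27  1.1  -0.89] [ 0.48253209 -0.23186954  0.27980453] [-0.005  0.999  0.031 -0.008] [-0.47532001 -0.84757987 -1.32263036] 14.969873028376036
turn [-0.4, 1.0, 29.6] shift cm [-0.13, -0.19, 0.98]
turn [15.1, -57.6, 27.0] shift cm [-0.1, -0.16, 2.98]
```

>>> carry_out --moves '[[[0,0,10],[0,0,0],1],[[0,0.5,20],[0,-0.1,0],1],[[-0.4,1,29.6],[-0.1,-0.2,0],1]]'

```text
t: 22.98
eef_pos: [0.4814, -0.2301, 0.2799]
tool_rot: [0.0, 0.974, -0.225, 0.0]
contact_force: [0.7, -0.1, -0.5]
gripper_width: 0.179
```

>>> carry_out --moves '[[[0,-10,0],[0,0,0],1],[[0,-20,0],[0,0,0],1],[[0,-30,0],[0,0,0],1],[[0,-40,0],[0,0,0],1],[[0,-50,0],[0,0,0],1]]'

```text
t: 23.6
eef_pos: [0.4766, -0.23, 0.2614]
tool_rot: [-0.087, 0.896, -0.21, -0.381]
contact_force: [-1.0, -0.8, -4.0]
gripper_width: 0.176
```

>>> carry_out --moves '[[[0,-5,0],[0,0,0],1],[[0,-10,0],[0,0,0],1],[[0,-10,0],[0,0,0],1]]'

```text
t: 23.98
eef_pos: [0.4739, -0.2181, 0.2784]
tool_rot: [-0.113, 0.89, -0.201, -0.394]
contact_force: [0.2, -1.7, -4.4]
gripper_width: 0.178
```

```bash
python3 - <<'E'
from h import *
o=bot.get_obs();print(o['t'],o['q'].round(2),o['eef_pos'],o['tool_rot'].round(3),o['contact_force'],o['gripper_width']*85)
go([.481,-.230,.22],tool(-116,60,154))
R0=Rq(o['tool_rot']);print((R0.apply([0,0,1])).round(3))
# graver axis in tool frame at pick -> now
Rp=Rq([-0.25175936,0.21774624,0.94107968,0.05977321]);an=np.radians(-26.3);m=R0.apply(Rp.inv().apply([np.cos(an),np.sin(an),0]));print("axis now",m.round(3))
off=R0.apply(Rp.inv().apply(np.array([.454,-.0085,.0085])-[.5324,-.0474,.01876]));print("butt at",o['eef_pos']+off)
for c in("scene","top"):
  i=bot.camera_info(c);a=bot.read_camera(c)
  ex=proj(i,[o['eef_pos']+off,o['eef_pos']+off+.145*m]).round(0);print(c,"expected butt/tip px",ex.tolist())
  if c=="scene":
    print(bot.silhouettes("cup",c)[0]['location']);cv2.imwrite("pics/s3.png",cv2.resize(a[60:280,60:300][:,:,::-1],None,fx=3,fy=3)[:600])
E
```

```text
23.975 [ 0.21  0.68  0.26  1.42 -0.19  1.91 -1.51] [ 0.47394774 -0.21807962  0.27842276] [-0.113  0.89  -0.201 -0.394] [ 0.24886726 -1.6880969  -4.40604478] 15.098812790958855
turn [-1.9, -11.7, 1.6] shift cm [5.11, 1.0, 2.99]
[-0.656  0.359 -0.664]
axis now [-0.198  0.057  0.979]
butt at [ 0.48226751 -0.21857312  0.19069833]
scene expected butt/tip px [[152.0, 166.0], [146.0, 94.0]]
[160.2, 218.3]
top expected butt/tip px [[425.0, 210.0], [445.0, 207.0]]
```

View pics/s3.png

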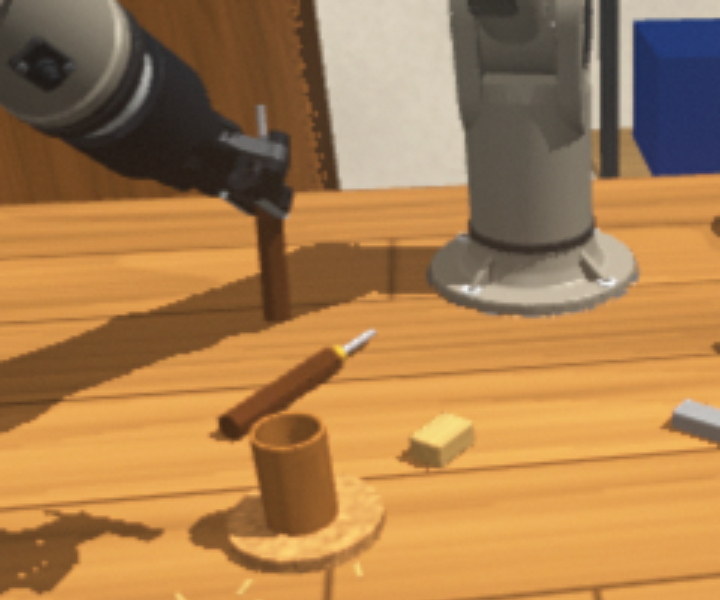

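>>> carry_out --moves '[[[0,0,0],[1.5,0,0.9],1],[[0,0,0],[3,0,1.8],1],[[0,0,0],[5.2,0,3],1],[[0,0,0],[5.2,0,3],1]]'

```text
t: 24.62
eef_pos: [0.4845, -0.2282, 0.2216]
tool_rot: [-0.098, 0.889, -0.212, -0.394]
contact_force: [0.8, -0.2, -0.7]
gripper_width: 0.174
```

```bash
cat >> h.py <<'E'
Rp=Rq([-0.25175936,0.21774624,0.94107968,0.05977321]);an_g=np.radians(-26.3)
def grav():
    o=bot.get_obs();R0=Rq(o['tool_rot']);f=lambda v:R0.apply(Rp.inv().apply(v))
    m=f([np.cos(an_g),np.sin(an_g),0]);b=o['eef_pos']+f(np.array([.454,-.0085,.0085])-[.5324,-.0474,.01876])
    print(round(o['t'],2),o['q'].round(2),o['eef_pos'].round(4),o['contact_force'].round(1),round(o['gripper_width']*85,1),"axis",m.round(3),"butt",b.round(4));return b,m
E
python3 - <<'E'
from h import *
grav();go([.481,-.230,.20],tool(-116,60,154))
E
```

```text
24.62 [ 0.19  0.76  0.31  1.42 -0.2   1.83 -1.5 ] [ 0.4845 -0.2282  0.2216] [ 0.8 -0.2 -0.7] 14.8 axis [-0.188  0.092  0.978] butt [ 0.492  -0.2317  0.1339]
turn [-1.1, -12.0, -0.3] shift cm [1.45, 0.34, 1.62]
```

>>> carry_out --moves '[[[0,-3,0],[0.7,0.2,0.8],1],[[0,-6,0],[1.4,0.3,1.6],1],[[0,-9,0],[1.4,0.3,1.6],1],[[0,-12,0],[1.4,0.3,1.6],1],[[0,-12,0],[1.4,0.3,1.6],1]]'

```text
t: 25.25
eef_pos: [0.4829, -0.2257, 0.2204]
tool_rot: [-0.113, 0.87, -0.203, -0.434]
contact_force: [-0.5, -0.5, -1.2]
gripper_width: 0.178
```

```bash
python3 - <<'E'
from h import *
grav();go([.481,-.230,.165],tool(-116,60,154))
E
```

```text
25.25 [ 0.51  0.8  -0.23  1.35 -0.01  1.92 -1.76] [ 0.4829 -0.2257  0.2204] [-0.5 -0.5 -1.2] 15.1 axis [-0.113  0.037  0.993] butt [ 0.4836 -0.2244  0.1323]
turn [-1.4, -6.7, 0.5] shift cm [4.45, 0.58, 3.28]
```

```bash
python3 - <<'E'
from h import *
o=bot.get_obs();go(o['eef_pos']+[-.0076,-.0026,-.03],Rq(o['tool_rot']));go(o['eef_pos']+[-.0076,-.0026,-.095],Rq(o['tool_rot']))
i=bot.camera_info("wrist");a=bot.read_camera("wrist")
for d in bot.silhouettes("cup","wrist"):
  px=maskpx(d['region']);print(round(d['score'],2),np.round(d['location']),px.min(0),px.max(0))
ring=np.c_[.028*np.cos(th)+.472,.028*np.sin(th)-.226];P=proj(i,np.vstack([np.c_[ring,0*th+.013],np.c_[ring,0*th+.093]]));print(P.min(0),P.max(0))
i=bot.camera_info("scene");a=bot.read_camera("scene")
for d in bot.silhouettes("cup","scene"):
  px=maskpx(d['region']);print(round(d['score'],2),np.round(d['location']),px.min(0),px.max(0))
P=proj(i,np.vstack([np.c_[ring,0*th+.013],np.c_[ring,0*th+.093]]));print(P.min(0),P.max(0))
E
```

```text
turn [0.0, 0.0, 0.0] shift cm [2.06, 0.64, 2.24]
turn [0.0, 0.0, 0.0] shift cm [7.27, 0.78, 6.12]
0.85 [ 19. 182.] [  0 160] [ 38 197]
0.71 [290.  56.] [250   0] [332 113]
[250.31651087 -28.00879481] [333.56396097 113.60394526]
0.68 [160. 217.] [143 197] [171 237]
[142.78151773 196.73278874] [173.01199057 238.91238663]
```

>>> carry_out --moves '[[[0,0,0],[1,0.3,1.1],1],[[0,0,0],[2.1,0.6,2.2],1],[[0,-2,0],[2.1,0.6,2.2],1],[[0,-3,0],[2.1,0.6,2.2],1]]'

```text
t: 25.95
eef_pos: [0.4745, -0.2282, 0.1878]
tool_rot: [-0.117, 0.857, -0.201, -0.46]
contact_force: [-0.0, 0.4, -1.4]
gripper_width: 0.178
```

```bash
python3 - <<'E'
from h import *
b,m=grav();o=bot.get_obs();go(o['eef_pos']+np.array([.475,-.227,.031])-b,Rq(o['tool_rot']))
E
```

```text
25.95 [ 0.48  0.86 -0.18  1.36 -0.02  1.91 -1.73] [ 0.4745 -0.2282  0.1878] [-0.   0.4 -1.4] 15.2 axis [-0.057  0.016  0.998] butt [ 0.4703 -0.2251  0.0998]
turn [0.0, 0.0, 0.0] shift cm [6.03, 0.06, 3.35]
```

>>> carry_out --moves '[[[0,0,0],[1.2,0,0.7],1],[[0,0,0],[2.4,0,1.35],1],[[0,0,0],[3.6,0,2],1],[[0,0,0],[4.8,0,2.7],1],[[0,0,0],[5.4,0,3],1]]'

```text
t: 26.58
eef_pos: [0.4789, -0.2295, 0.1256]
tool_rot: [-0.117, 0.857, -0.201, -0.46]
contact_force: [-0.7, -0.8, -0.5]
gripper_width: 0.177
```

```bash
python3 - <<'E'
from h import *
b,m=grav();o=bot.get_obs();go(o['eef_pos']+np.array([.475,-.227,.029])-b,Rq(o['tool_rot']))
E
```

```text
26.57 [ 0.48  0.94 -0.18  1.36 -0.01  1.83 -1.73] [ 0.4789 -0.2295  0.1256] [-0.7 -0.8 -0.5] 15.1 axis [-0.058  0.016  0.998] butt [ 0.4748 -0.2264  0.0376]
turn [0.0, 0.0, 0.0] shift cm [0.74, 0.06, 0.44]
```

>>> carry_out --moves '[[[0,0,0],[0.3,0,0.2],1],[[0,0,0],[0.6,0,0.35],1],[[0,0,0],[0.6,0,0.35],1],[[0,0,0],[0.6,0,0.35],1]]'

```text
t: 27.08
eef_pos: [0.4797, -0.2298, 0.1201]
tool_rot: [-0.116, 0.858, -0.201, -0.459]
contact_force: [0.7, -0.2, -1.8]
gripper_width: 0.173
```

>>> carry_out --moves '[[[0,0,0],[0,0,0],1.7],[[0,0,0],[0,0,0],2.5],[[0,0,0],[0,0,0],4],[[0,0,0],[0,0,0],6],[[0,0,0],[0,0,0],6]]'

```text
t: 27.7
eef_pos: [0.4796, -0.2297, 0.1198]
tool_rot: [-0.116, 0.857, -0.201, -0.459]
contact_force: [0.3, 0.6, 0.3]
gripper_width: 0.7
```

```bash
python3 - <<'E'
from h import *
b,m=grav()
i=bot.camera_info("scene");a=bot.read_camera("scene")
for n in("cup","graver"):
  for d in bot.silhouettes(n,"scene"):
    px=maskpx(d['region']);print(n,round(d['score'],2),np.round(d['location']),px.min(0),px.max(0))
print(proj(i,[[.472,-.226,.021],[.472,-.226,.166]]))
E
```

```text
27.7 [ 0.48  0.94 -0.18  1.36 -0.01  1.83 -1.73] [ 0.4796 -0.2297  0.1198] [0.3 0.6 0.3] 59.5 axis [-0.059  0.017  0.998] butt [ 0.4756 -0.2267  0.0319]
cup 0.74 [159. 219.] [143 203] [172 238]
cup 0.56 [385. 201.] [364 187] [400 214]
graver 0.88 [328. 173.] [302 167] [367 176]
graver 0.61 [154. 207.] [150 178] [158 207]
graver 0.5 [163. 181.] [135 170] [184 205]
[[160.34833826 229.05137337]
 [150.69011691 174.32854072]]
```

>>> carry_out --moves '[[[0,0,0],[0,0,-2],6],[[0,0,0],[0,0,-4],6],[[0,0,0],[0,0,-7],6],[[0,0,0],[0,0,-11],6],[[0,0,0],[-2,0,-14],6]]'

```text
t: 28.48
eef_pos: [0.5906, -0.2722, 0.2591]
tool_rot: [-0.081, 0.922, -0.199, -0.321]
contact_force: [1.0, 0.3, 0.7]
gripper_width: 0.702
```

>>> carry_out --moves '[[[0,0,0],[-2,0,-2],6],[[0,0,0],[-4,0,-3],6],[[0,0,0],[-4,0,-3],6],[[0,0,0],[-4,0,-3],6]]'

```text
t: 28.98
eef_pos: [0.56, -0.2653, 0.2783]
tool_rot: [-0.082, 0.917, -0.201, -0.334]
contact_force: [0.1, 0.0, -0.4]
gripper_width: 0.701
```

```bash
python3 - <<'E'
from h import *
o=bot.get_obs();print(o['t'],o['eef_pos'],o['contact_force'])
a=bot.read_camera("scene");i=bot.camera_info("scene")
for d in bot.silhouettes("cup","scene")[:2]:
    px=maskpx(d['region']);print(np.round(d['location']),px.min(0),px.max(0))
t=bot.read_camera("top")
cv2.imwrite("pics/f.png",np.hstack([cv2.resize(a[110:290,60:300][:,:,::-1],(480,360)),cv2.resize(t[170:290,310:470][:,:,::-1],(320,240)).copy() if 0 else cv2.resize(t[170:260,340:420][:,:,::-1],(320,360))]))
E
```

```text
28.975 [ 0.55996581 -0.26528776  0.27827295] [ 0.13292999  0.02527749 -0.42705908]
[160. 220.] [143 197] [172 238]
[386. 202.] [364 187] [400 214]
```

View pics/f.png

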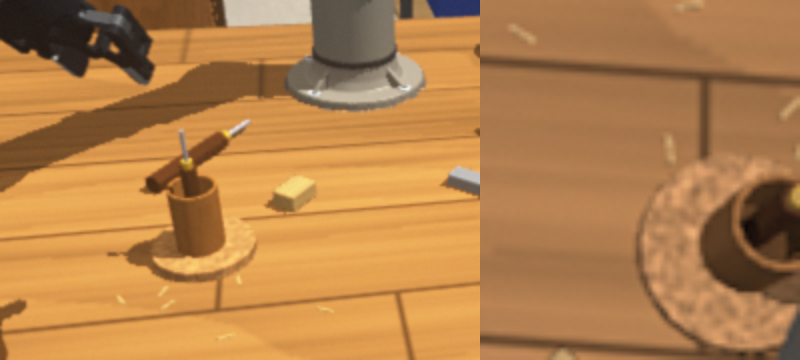

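The final picture shows the cup upright on the mat, with the graver standing in it blade up. The gripper is clear of both, so I'm handing in.

```bash
python3 -c "
from station import bot
print(bot.hand_in())"
```

```text
the job is handed in; nothing more can be done
None
```

The wooden cup now stands upright on the cork mat with the small graver in it, blade up. The gripper is clear of both. I handed the job in at about 29 s; no verdict is reported.

- **Cup:** I picked it up off its side, turned it upright and lowered it until I felt the mat at about 8 N, then let go. The scene, top and wrist cameras agree it is about 3 mm from the mat's centre. Its base is roughly 13 mm above the bench, under the 18 mm limit.
- **Graver:** I lowered it to about 10 mm above the cup's floor and let go. The last picture shows it standing in the cup with the cup unmoved; the contact-force reading was then about zero.
- **What did not go as planned:**
  - My first grip on the graver closed to 14.7 mm instead of 17 mm. I took a new grip 3 mm lower; it closed to 15.2 mm, with the fingertips resting on the bench at about 14 N.
  - The arm could not reach the full tilt higher up, so the graver went in about 3° off vertical.
- **Not checked:** I did not re-measure the other objects at the end. The blank and whetstone look unmoved in the last pictures, and every path stayed well away from the rest.

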